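# Prove a pocket watch's refitted bow with the pull gauge

## Task

The bow (the hanging ring) of the pocket watch clamped in the bench vice has just been refitted and must be proved. Take the spring pull gauge from its rest, hook it in the bow and draw it back level and straight in line with the watch's neck, raising the pull until the gauge shows 11 N; keep it there for a second, never let it pass 15 N and do not draw the bow out of its seat. Then ease off, unhook, and lay the gauge gently back in the place on the rest it came from, leaving everything else on the bench where it lies.

Things in the scene. Friction and masses are not known exactly. Their poses are not given: they have to be found in the camera images.
- gauge: Spring pull gauge: flat-sided aluminium body 120 mm long (x), 26 mm wide (y), 22 mm high (z), a small ring at its back end, 0.14 to 0.26 kg in all. Origin on its long axis, mid body; +x points along the axis to the hook, z up as it lies. Grip it across its width at the middle, where 80 mm is free between the rest's supports, pads at the height of the origin.
- reading (a joint): How far the gauge's rod is drawn out of the body (m), 0 at rest; the stiff spring gives 4 N per mm (0.00275 = 11 N; end of scale and stop 0.005 = 20 N), shown by a pointer on the scale on top (zero at the back, a tick every 2 N, long ticks at 0, 10 and 20 N). The force on the wrist tells the pull more finely.
- hook (a point): On the hook's prong, on the gauge's axis, 108 mm ahead of the gauge's origin at rest; moves with the rod; axes as the gauge's. The 4 mm rod leaves the body on the axis, steps up 11 mm at 26 to 20 mm behind the prong, runs over to it and turns down: the prong is 4 mm thick, points to -z and reaches 13 mm below the axis. Its back (-x) side bears on the bow.
- watch: Steel pocket watch, 56 mm wide, 14 mm thick, clamped dial up in a bench vice (grey vacuum base 100 mm across and 34 mm high, jaws, four white pegs 79 mm above the bench, all within 37 mm of the centre above 34 mm high, save the screw knob to +y); fixed. Origin in the case's middle, 70 mm above the bench, as is the neck; -x points along the neck: the pull. The crown (13 mm across) ends 44 mm out.
- bow: Omega-shaped ring of 3.6 mm steel wire round the crown, seated in the sides of the neck. Origin at its pivot in the neck, 33 mm out from the watch's centre; it reaches 25 mm out along its -x. Open inside 22 mm wide (y) and 12 mm long from crown to wire. It starts within 0.2 rad of level and swings lightly up and down into the line of pull. The prong enters it from above.
- bow_top (a point): Middle of the bow's wire at its outermost point, nominally 58 mm out from the watch's centre; axes as the bow's.
- bow_seat (a joint): How far the bow has been drawn out of its seat in the neck (m): 0 seated. It stays seated up to about 18 N and slides out at more; it does not spring back.
- rest: Wooden rest, fixed: base 130 x 200 x 12 mm, two places side by side 100 mm apart (y); each has two notched supports (10 mm thick, 92 mm apart along x, notch floor 34 mm above the bench, 31 mm wide at the floor and flaring, cheeks 48 mm high). Origin under the base's middle; the gauge lies along x, hook to +x.
- rest_a (a point): Where the gauge's origin lies when it rests in the place on the rest's +y side (45 mm above the bench); axes as the rest's.
- rest_b (a point): The same for the place on the rest's -y side. A pin vice lies in the place that does not hold the gauge.
- pin_vice: Bystander: round steel pin vice, 18 mm thick, 124 mm long, in the other place of the rest.
- clock_wheel: Bystander: toothed brass wheel, 56 mm across, 5 mm thick, with a 16 mm arbor.
- loupe: Bystander: black eyeglass, 40 mm across, 36 mm high, standing.
- tweezers: Bystander: steel tweezers, 120 mm long, 8 mm high.
- screwdriver: Bystander: small screwdriver lying, 130 mm long.
- oil_cup: Bystander: lidded steel oil cup, 34 mm across, 32 mm high.
- dust_cover: Bystander: clear dust cover on a wooden foot, 84 mm across, 52 mm high.
- hammer: Bystander: small brass hammer lying, 165 mm long, 14 mm high.
Things that resemble listed ones, but are neither listed nor needed, are in the scene too. Leave any orange look-alike of the gauge alone.

How it is judged (in metres and radians):
On the way:
1. with the hook pulling on the bow, in line with the neck, the gauge shows 11 N (9.5 to 12.5 N) for 0.8 s (value of joint reading between 0.002375 and 0.003125 m and contact force between gauge and bow above 7 N and angle between the x axis of gauge and the x axis of watch, either way round below 0.2 rad and value of joint bow_seat below 0.0015 m), for 0.8 s.
At the end, for the whole second after the job is handed in: The gauge lies released, at rest and right way up in the notches of the place it came from (within 20 mm of that place's site, under 50 mm high, axis within 0.1 rad, hook the same way), its rod at zero, clear of the watch; the bow is still seated (drawn out less than 1.5 mm) ((distance between gauge and rest_a below 0.02 m or distance between gauge and rest_b below 0.02 m) and distance of gauge from where it was at the start of the episode below 0.03 m and angle between the x axis of gauge and the x axis of rest, either way round below 0.1 rad and angle between gauge's own z axis and vertical below 0.15 rad and linear speed of gauge below 0.01 m/s and value of joint reading below 0.0005 m and contact force between gauge and watch below 0.05 N and value of joint bow_seat below 0.0015 m and x of hook in the frame of rest above 0.05 m and z of gauge in the frame of rest below 0.05 m); the robot touches nothing.
It fails at once if the gauge passes 15 N (value of joint reading above 0.00375 m).
It fails at once if the bow is drawn out of its seat (value of joint bow_seat above 0.0015 m).
It fails at once if the gauge is dropped (contact force between gauge and the fingers below 0.05 N and linear speed of gauge above 0.5 m/s).
It fails at once if another thing on the bench is shifted by more than 20 mm (distance of any of pin_vice, clock_wheel, loupe, tweezers, screwdriver, oil_cup, dust_cover, hammer from where it was at the start of the episode above 0.02 m).
It also fails if it takes over 72 s, if anything falls off the work surface, if the arm or the gripper's body presses on something with over 40 N, if the wrist force passes 120 N, or if a joint passes its speed limit or range.

## Robot

A 6-joint arm with a two-finger parallel gripper is mounted at the origin on the work surface. World frame = base frame: x ahead of the robot, y to its left, z up, the work surface at z = 0. Lengths are in mm, angles in rad, forces in N, time in s.
With the tool pointing down it reaches from about 350 to 975 mm from the base axis. Payload 7.1 kg.
Tool frame: the origin (TCP) lies on the front face of the gripper's body, between the roots of the fingers; the fingertips stand 80 mm ahead of it and the grasp point (between the pads) lies 61 mm ahead of it (env.tips_ahead is the distance from the TCP to the fingertips, in mm); z points along the fingers, y is the line along which they close (so a half turn about z gives the same grasp; the last joint's range is limited). The gripper opens to 88 mm and grips with 3 to 60 N. Pads are 20 mm wide; open, the fingers measure 115 mm over their backs; the gripper's body (75 mm by 178 mm) begins 61 mm behind the grasp point.
Start: joints at [-1.162, 0.423, 1.63, -0, 1.089, -0.019], TCP at [259.309, -568.651, 302.675] pointing down, gripper open.
Joint ranges: [-3, 3], [-0.9, 2.11], [0.09, 2.58], [-1.31, 4.45], [0.11, 2.69], [-2.54, 2.54]. Speed limits (rad/s): [2.39, 2.39, 3.01, 3.14, 3.14, 3.14].

## Interface

Orientations are given as a unit quaternion [x, y, z, w].
In Python, from station import env, set_gripper, viewer, workorder gives the robot as it stands. Calls block until the motion is done:
- env.reach(position, orientation): joint-space move of the TCP to a pose.
- env.move_l(position, rot=None, rate=150, f_stop=None): straight line of the TCP; rot=None keeps the orientation; rate is the mean speed in mm/s. With f_stop (N) it stops when the force on the tool has changed by that much, and returns True; else False.
- env.move_joints(angles): joint-space move.
- set_gripper(opening): finger opening in mm; the grip force is fixed at half the most; returns when the fingers have stopped.
- env.hold(seconds).
- env.ik(position, orientation): joint angles nearest the present ones, or None.
- env.read_state(): the state.
- viewer.camera(name): name is "scene" or "top" or "wrist"; returns the picture (420x560x3 uint8, blue, green, red); there is no depth.
- viewer.camera_params(name): a dict with "fx", "fy", "cx", "cy" (pixels), "pose" (4x4, takes a point from camera to world coordinates); the wrist camera has in their place "tool_from_camera" (4x4, takes a point from camera to tool coordinates, whose origin is the TCP and whose axes are the flange's). Camera axes: x right, y up, looking along -z (the intrinsics and any distortion apply to the point x, -y, -z); pixel columns grow to the right and rows downward; lengths in mm; the calibration is good to about 2 mm. A picture is of the moment at which its call begins: read the wrist's pose just before it. camera_params takes no time and is no camera call.
A pose or a line that the arm cannot do raises env.IKError and nothing moves.
- workorder.sign_off(): hands the job in; it is judged then, once.
The state is a dict: "time_s": time; "qpos": joint angles; "dq": joint speeds; "tau": joint torques, N m; "tool_pos": TCP position; "orientation": TCP orientation; "force": force on the tool from outside, world axes, zero at the start; "wrist_torque": the same for the moment, N m; "width": finger opening in mm; "grip_force": force on a finger pad.
Only numpy, scipy, OpenCV 4.12 (cv2) and the standard library are available. Lean on these libraries where they do the work, as an engineer would, in place of code of your own. Each camera call takes 0.05 s, during which the arm holds its last target. There are 200 camera calls.

## Working session

There is one attempt and no reset: what is moved stays moved. The work goes in short steps, each a Python script; the robot and the scene stay as the last script left them, time stands still between calls to the robot, and variables do not carry over. Pictures are saved under pics/ and viewed, at most 11 in all, crops included, and the job is handed in when it is done.

```bash
ls; mkdir -p pics; python3 - <<'E'
from station import env, set_gripper, viewer, workorder
import cv2,numpy as np
a=viewer.camera("scene");b=viewer.camera("top")
cv2.imwrite("pics/scene0.png",a);cv2.imwrite("pics/top0.png",b)
for n in("scene","top","wrist"):
    print(n,{k:np.round(v,4).tolist() if not isinstance(v,str) else v for k,v in viewer.camera_params(n).items()})
s=env.read_state();print(s)
E
```

```text
pics
scene {'fx': 468.436, 'fy': 468.436, 'cx': 279.2977, 'cy': 211.2186, 'pose': [[0.5136, -0.6808, 0.5222, 1159.4247], [0.858, 0.3998, -0.3226, -457.4678], [0.0109, 0.6137, 0.7895, 1090.5121], [0.0, 0.0, 0.0, 1.0]]}
top {'fx': 390.415, 'fy': 390.415, 'cx': 273.9229, 'cy': 209.5609, 'pose': [[-0.0283, 0.9842, -0.1749, 330.9318], [-0.9996, -0.0289, -0.0006, -11.1518], [-0.0056, 0.1749, 0.9846, 1015.1539], [0.0, 0.0, 0.0, 1.0]]}
wrist {'fx': 289.2148, 'fy': 289.2148, 'cx': 284.2989, 'cy': 212.0021, 'tool_from_camera': [[-0.0002, 0.9658, 0.2591, 69.7969], [1.0, 0.0004, -0.0007, -0.5946], [-0.0008, 0.2591, -0.9658, -82.5709], [0.0, 0.0, 0.0, 1.0]]}
{'time_s': 0.1, 'qpos': array([-1.16198091e+00,  4.23792275e-01,  1.63060435e+00,  4.98150291e-06,
        1.08861518e+00, -1.90239505e-02]), 'dq': array([ 0.00081623, -0.00093956, -0.00236626, -0.00068331, -0.00179284,
        0.00031156]), 'tau': array([ 2.76798464e-04, -5.45617175e+01, -2.74322748e+01,  6.45949412e-02,
        1.88087794e-02, -2.93211531e-05]), 'tool_pos': array([ 259.16996386, -568.29810925,  301.96559182]), 'orientation': array([ 9.77206306e-01,  2.12290677e-01, -1.35254749e-04, -6.96566571e-04]), 'force': array([-0.45311222, -0.53489736, -0.05317944]), 'wrist_torque': array([ 0.01887414, -0.00691386,  0.06272136]), 'grip_force': 0.0, 'width': 87.76983559646229}
```

View pics/scene0.png

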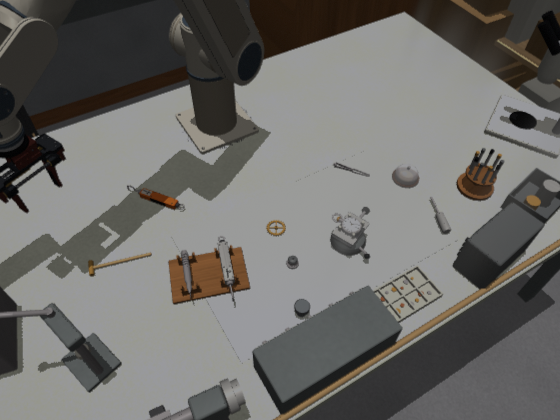

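View pics/top0.png

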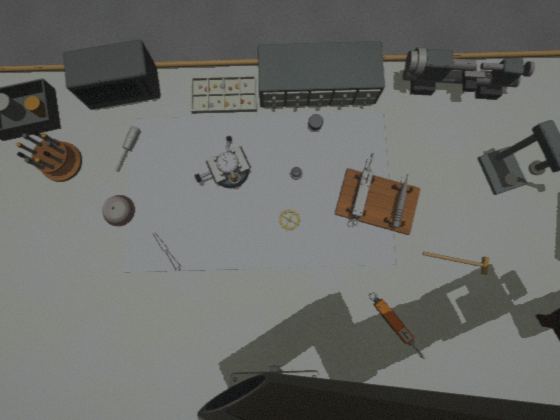

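The silver body in the left (+y) place of the rest, at top (363,192) / scene (227,262), fits the gauge. The orange tool at top (393,320) is the look-alike, and the ribbed round bar at top (399,203) is the pin vice. I'll check this, and the watch, in an enlarged crop.

```bash
python3 - <<'E'
import cv2,numpy as np
a=cv2.imread("pics/scene0.png");b=cv2.imread("pics/top0.png")
def c(i,x,y,w,h,W=400,H=300): 
    g=cv2.resize(i[y:y+h,x:x+w],(W,H),interpolation=cv2.INTER_CUBIC); return cv2.convertScaleAbs(g,alpha=1.3)
o=np.vstack([np.hstack([c(b,320,145,112,84),c(b,185,125,80,60)]),np.hstack([c(a,160,225,112,84),c(a,310,195,80,60+15-15)])])
cv2.imwrite("pics/crop1.png",o)
E
```

```text
(no output)
```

View pics/crop1.png

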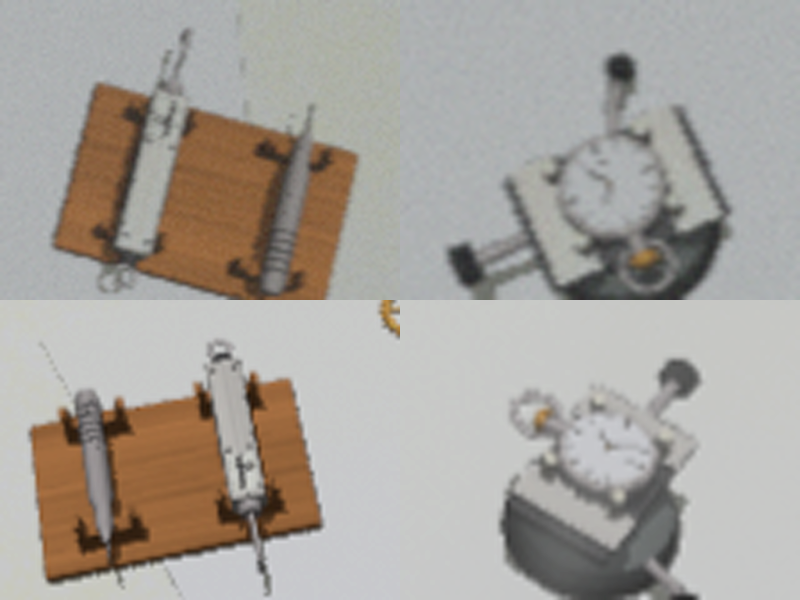

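The crop confirms it: a flat silver body with scale, ring and hook in the +y place, its hook towards +x. Body centre is at about top (363,194). The watch face is at (227,162) and the crown at (234,177). Next I'll get a coarse fix and take close wrist views.

```bash
cat > h.py <<'E'
from station import env, set_gripper, viewer, workorder
import cv2,numpy as np
from scipy.spatial.transform import Rotation as R
def quat(psi,pitch=0): return (R.from_euler('z',psi)*R.from_euler('x',np.pi)).as_quat()
def pose(n,st=None):
    p=viewer.camera_params(n)
    if n!="wrist": return p,np.array(p["pose"])
    T=np.eye(4);T[:3,:3]=R.from_quat(st["orientation"]).as_matrix();T[:3,3]=st["tool_pos"]
    return p,T@np.array(p["tool_from_camera"])
def ray(n,u,v,z,st=None):
    p,T=pose(n,st)
    d=T[:3,:3]@np.array([(u-p["cx"])/p["fx"],-(v-p["cy"])/p["fy"],-1]);o=T[:3,3]
    return o+d*(z-o[2])/d[2]
def st(): return env.read_state()
E
python3 - <<'E'
from h import *
import pickle
g=ray("top",363,194,56);w=ray("top",227.4,162.4,77);cr=ray("top",234,176.6,70);print(g,w,cr)
print("scene",ray("scene",160+235*.28,225+(428-300)*.28,56),ray("scene",310+(608-400)*.2,195+(448-300)*.2,77))
d=(w-cr)[:2];pw=np.arctan2(d[1],d[0]);print(pw)
D={}
for n,p,psi,z in(("w",cr,pw,230),("g",g,-.21,210)):
    q=quat(psi)
    print(n,env.ik([p[0],p[1],z],q))
    try: env.reach([p[0],p[1],z],q)
    except env.IKError as e: print(e);continue
    env.hold(.2)
    s=st();im=viewer.camera("wrist");cv2.imwrite(f"pics/wr_{n}.png",im);D[n]=s
    print(s["time_s"],s["tool_pos"],s["force"])
pickle.dump(D,open("D.pkl","wb"))
a=[cv2.imread(f"pics/wr_{n}.png") for n in D]
cv2.imwrite("pics/w1.png",np.hstack([i[:,80:480] for i in a]))
E
```

```text
[ 534.45118747 -235.16448413   56.        ] [620.52942686 102.09336768  77.        ] [585.37415476  86.72419015  70.        ]
scene [ 544.41802638 -237.14753012   56.        ] [626.49103423 100.78523292  77.        ]
0.41214171653260007
w [ 1.26971112e-01  4.66273216e-01  1.75627525e+00 -4.44089210e-16
  9.19044190e-01  1.28562572e+00]
2.9 [585.49601604  86.17707912 230.04233913] [-1.13035163  0.04221868 -0.06189011]
g [-4.34897797e-01  4.84322974e-01  1.78472298e+00 -4.44089210e-16
  8.72546698e-01  1.34589853e+00]
4.3917 [ 534.97621608 -234.08120577  210.0978569 ] [ 0.90608683 -0.05194573  1.10183252]
```

View pics/w1.png

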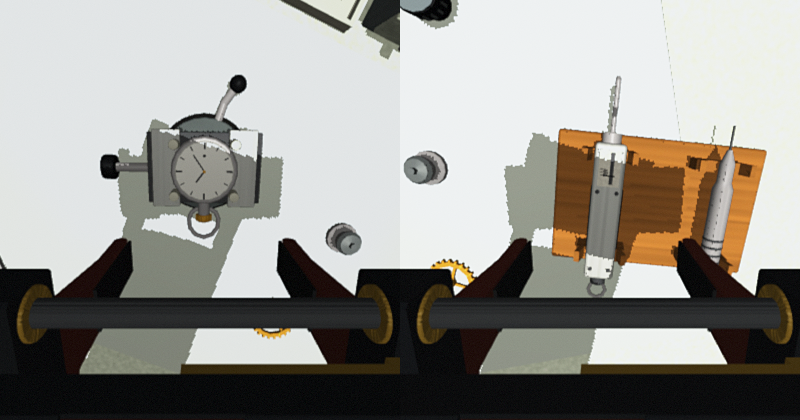

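The wrist views show the watch dial at about (284,170), the crown at (285,217) and the bow reaching to about (284,237), nearly aligned with the tool. The gauge body runs from about (288,143) to (280,277), with the hook tip at (297,78) and the ring at (277,287).

```bash
python3 - <<'E'
from h import *
import pickle
D=pickle.load(open("D.pkl","rb"))
W=cv2.imread("pics/wr_w.png");G=cv2.imread("pics/wr_g.png")
hs=cv2.cvtColor(G,cv2.COLOR_BGR2HSV)
pts=[]
for v in range(170,236,2):
    row=hs[v,240:340,1]<70
    u=np.where(row)[0]+240
    runs=np.split(u,np.where(np.diff(u)>1)[0]+1); r=max(runs,key=len)
    L=ray("wrist",r[0]-.5,v,56,D["g"]);Rr=ray("wrist",r[-1]+.5,v,56,D["g"]);pts.append(np.r_[L[:2],Rr[:2]])
pts=np.array(pts);m=(pts[:,:2]+pts[:,2:])/2;wd=np.linalg.norm(pts[:,:2]-pts[:,2:],axis=1)
print("width",np.round(np.percentile(wd,[5,25,50,75,95]),1))
k=abs(wd-np.median(wd))<1.5
vx,vy,x0,y0=cv2.fitLine(m[k].astype(np.float32),cv2.DIST_HUBER,0,.01,.01).ravel()
if vx<0:vx,vy=-vx,-vy
print("gauge yaw",np.arctan2(vy,vx),x0,y0)
d=np.array([vx,vy]);
for n,u,v,z in(("front",288.5,143,56),("back",280,278,56),("hooktip",297.5,77,56)):
    p=ray("wrist",u,v,z,D["g"]);print(n,p,(p[:2]-[x0,y0])@d)
c=cv2.HoughCircles(cv2.GaussianBlur(cv2.cvtColor(W,cv2.COLOR_BGR2GRAY),(3,3),0),cv2.HOUGH_GRADIENT,1,50,param1=100,param2=20,minRadius=22,maxRadius=40)
print(c)
for u,v,r in c[0][:3]:
    p=ray("wrist",u,v,77,D["w"]);print("dial",p,"diam",2*np.linalg.norm(ray("wrist",u+r,v,77,D["w"])-p))
h=cv2.cvtColor(W,cv2.COLOR_BGR2HSV)
mk=((h[...,1]>90)&(h[...,0]>8)&(h[...,0]<30)&(h[...,2]>60)).astype(np.uint8);mk[:200]=0;mk[235:]=0;mk[:,:260]=0;mk[:,310:]=0
ys,xs=np.nonzero(mk);print("crown px",xs.mean(),ys.mean(),xs.min(),xs.max(),ys.min(),ys.max(),ray("wrist",xs.mean(),ys.mean(),70,D["w"]))
a=cv2.resize(W[125:245,230:340],None,fx=4.8,fy=4.8,interpolation=cv2.INTER_CUBIC)[:576]
b=cv2.resize(G[60:300,245:325],None,fx=2.4,fy=2.4,interpolation=cv2.INTER_CUBIC)
cv2.imwrite("pics/c2.png",np.hstack([a,b]));print(a.shape,b.shape)
E
```

```text
width [25.4 25.7 26.3 26.6 26.9]
gauge yaw -0.3119207 548.5987 -237.69629
front [ 596.02875833 -250.56420627   56.        ] 49.09036707867293
back [ 481.55851401 -218.99593529   56.        ] -69.54411352035164
hooktip [ 641.98606676 -267.0157358    56.        ] 97.87880946079484
[[[286.5 169.5  31.6]]]
dial [624.99029638 101.26100049  77.        ] diam 51.28761399491949
crown px 283.3980582524272 217.61165048543688 276 291 214 221 [584.87030829  86.57397449  70.        ]
(576, 528, 3) (576, 192, 3)
```

View pics/c2.png

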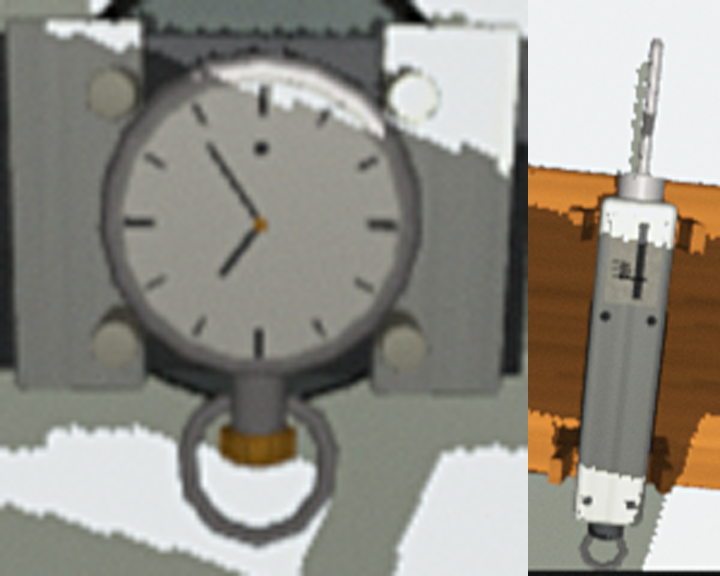

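The enlarged crop settles the pixels (full wrist image):
- **Watch:** dial centre (284.2,171.7), crown (284,217.7), bow wire bottom (283.75,236.5), peg positions clear.
- **Gauge:** front end mid (291.7,143), back end (279.6,276.7), hook tip (298.7,77.5).

```bash
python3 - <<'E'
from h import *
import pickle
D=pickle.load(open("D.pkl","rb"))
f=ray("wrist",291.7,143,56,D["g"]);b=ray("wrist",279.6,276.7,56,D["g"]);hk=ray("wrist",298.7,77.5,56,D["g"])
d=f-b;print("gauge",(f+b)/2,np.hypot(*d[:2]),np.arctan2(d[1],d[0]),"hook dist",hk-(f+b)/2,np.linalg.norm(hk-(f+b)/2))
# sanity: force/axis
w=ray("wrist",284.2,171.7,77,D["w"])
for z in(65,70,75):
    c=ray("wrist",283.75,236.5,z,D["w"]);d=(w-c)[:2];print("bow",z,c,np.hypot(*d),np.arctan2(d[1],d[0]))
cr=ray("wrist",284,217.7+2,74,D["w"]);print("w",w,"crown",cr,np.hypot(*(w-cr)[:2]))
print(R.from_quat(D["w"]["orientation"]).as_matrix()[:,0],R.from_quat(D["g"]["orientation"]).as_matrix()[:,0])
E
```

```text
gauge [ 539.19885021 -235.98627813   56.        ] 117.6684338618012 -0.2943906186925968 hook dist [102.26039312 -31.84640412   0.        ] 107.10453518355281
bow 65 [567.32319268  78.60695085  65.        ] 60.13531534396429 0.40425349932156757
bow 70 [568.97891745  79.32084282  70.        ] 58.33225143442871 0.40416608289691613
bow 75 [570.63464222  80.0347348   75.        ] 56.52918799908233 0.40407308997680474
w [622.61137768 102.26012718  77.        ] crown [584.42539972  85.80512959  74.        ] 41.580474484841226
[9.16612977e-01 3.99775742e-01 8.52930888e-05] [ 9.78441435e-01 -2.06524395e-01  1.77937089e-04]
```

Sizes agree: body 118 (120 expected), hook at 107 (108) and bow top at 58.3 (58). The gauge yaw is about -0.30 and the watch yaw 0.404. I'll grasp it now.

```bash
python3 - <<'E'
from h import *
g=np.array([539.2,-236.0]);q=quat(-.30)
env.reach([*g,150],q)
print(env.move_l([*g,106],rate=60,f_stop=12),st()["tool_pos"],st()["force"])
set_gripper(15);env.hold(.2)
s=st();print(s["width"],s["grip_force"],s["force"],s["tool_pos"],s["orientation"],s["time_s"])
if 24<s["width"]<29:
    env.move_l([*g,130],rate=40);env.move_l([*g,185],rate=120);env.hold(.3)
    s=st();print(s["width"],s["grip_force"],s["force"],s["wrist_torque"],s["time_s"])
    cv2.imwrite("pics/gr.png",viewer.camera("wrist"))
E
```

```text
False [ 539.31177903 -236.06055549  106.0501596 ] [ 0.55341712 -0.00465803 -0.28882468]
25.864496685161225 29.997592270374298 [0.48512405 0.72096733 0.07944654] [ 539.17857561 -235.96902575  106.00025506] [ 9.88770146e-01 -1.49444299e-01 -2.24543016e-05 -1.72405008e-05] 6.85
25.78924594197465 29.997238218784332 [ 0.43002456 -0.2389452  -1.13313783] [ 0.06281105  0.04403204 -0.04871401] 8.5083
```

View pics/gr.png

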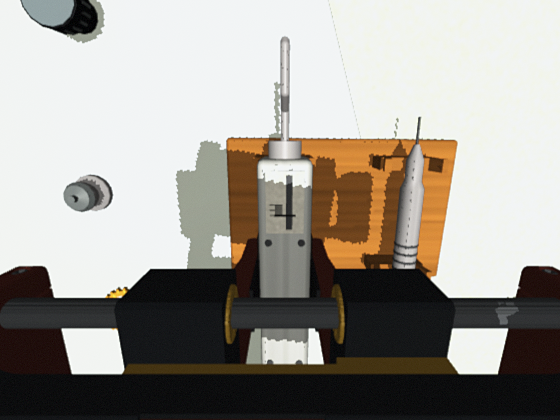

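The gauge is held square at 25.8 mm width, hook tip at (285,38) and body front at (284,158), with the rest empty below. I'll check the hook's place in the tool frame, then move above the bow.

```bash
python3 - <<'E'
from h import *
I={"orientation":[0,0,0,1],"tool_pos":[0,0,0]}
print("hook front top",ray("wrist",285,37.5,48,I),"exp x 110; body front",ray("wrist",284.5,158,50,I),"exp x 60")
y=.404;d=np.array([np.cos(y),np.sin(y)]);bt=np.array([569.0,79.3]);q=quat(y)
p=bt+8*d-108*d;print(p)
pre=p
env.move_l([*(np.array([539.2,-236.])),195],rate=100)
env.reach([*pre,195],q);env.hold(.5)
s=st();print(s["force"],s["tool_pos"],s["time_s"],s["width"])
cv2.imwrite("pics/pre.png",viewer.camera("wrist"))
c=viewer.camera("top")[120:200,180:287];c=cv2.resize(c,(560,420),interpolation=cv2.INTER_CUBIC)
w=cv2.imread("pics/pre.png");e=cv2.resize(w[0:150,200:370],(476,420),interpolation=cv2.INTER_CUBIC)
cv2.imwrite("pics/pre2.png",np.hstack([e,c[:,:320]]))
E
```

```text
hook front top [107.35041383   0.50120042  48.        ] exp x 110; body front [59.39309347  0.3017893  50.        ] exp x 60
[477.05040437  39.99005389]
[ 0.33055108 -0.08236891 -1.01549397] [477.11453748  39.76676394 194.95120246] 10.4 25.609042568951207
```

View pics/pre2.png

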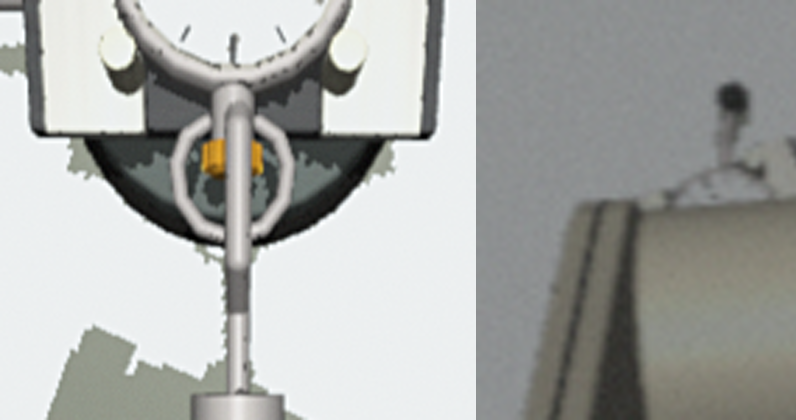

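Before descent, the prong (crop (237,90)) lies in line with the bow and crown (crop (234,160)); the sideways offset is about 1 mm. I'll lower with a light force stop.

```bash
python3 - <<'E'
from h import *
y=.404;d=np.array([np.cos(y),np.sin(y)]);n=np.array([-d[1],d[0]]);bt=np.array([569.0,79.3])
p=bt+8.7*d-108*d+0.5*n
env.move_l([*p,165],rate=60);env.hold(.2)
print(st()["force"])
r=env.move_l([*p,131],rate=25,f_stop=4);env.hold(.2)
s=st();print(r,s["force"],s["tool_pos"],s["time_s"],s["width"])
w=viewer.camera("wrist");cv2.imwrite("pics/in.png",cv2.resize(w[30:180,185:385],(800,600),interpolation=cv2.INTER_CUBIC))
E
```

```text
[ 0.11491925 -0.60539783 -0.90721414]
False [-0.49648719  0.08620362 -2.42600742] [477.54388467  40.72978521 131.0951008 ] 13.0583 26.094917928427282
```

View pics/in.png

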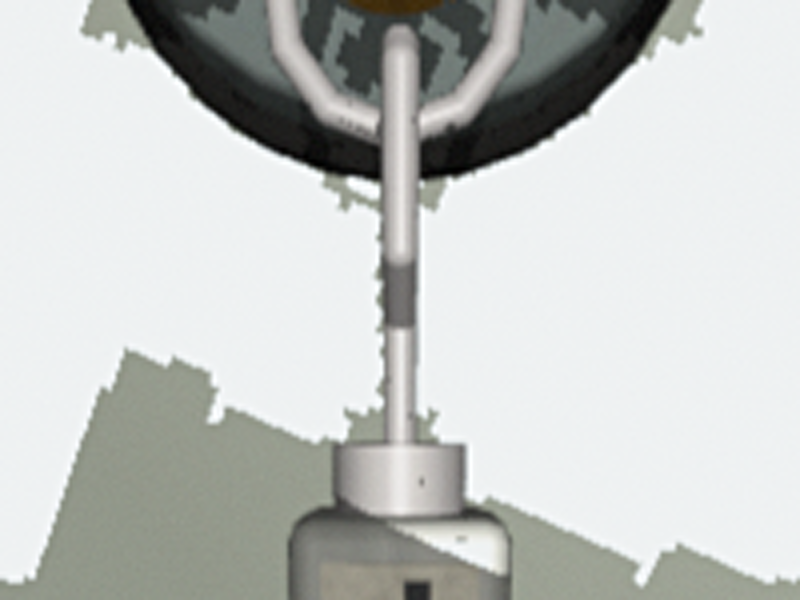

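The prong sits inside the bow at crop (400,40), between the crown and the wire at (400,120), with no load. I'll draw back in small steps on the averaged wrist force.

```bash
python3 - <<'E'
from h import *
y=.404;d=np.array([np.cos(y),np.sin(y)]);n=np.array([-d[1],d[0]]);bt=np.array([569.0,79.3])
p=bt+8.7*d-108*d+0.5*n
def F(k=8,dt=.02):
    a=[]
    for _ in range(k): env.hold(dt);a.append(st()["force"])
    a=np.array(a);return np.r_[a[:,:2].mean(0)@d,a[:,:2].mean(0)@n,a[:,2].mean(),(a[:,:2]@d).std()]
f0=F(20);print("base",f0.round(2))
x=0;held=False
log=[]
while x<14:
    f=F()-f0;log.append((x,round(f[0],2)))
    if f[0]>10.4: break
    step=.6 if f[0]<2 else min(.6,max(.1,(11-f[0])/4*.7))
    x+=step;env.move_l([*(p-x*d),131],rate=10)
print(log)
f=F(15)-f0;print("at",x,f.round(2),st()["time_s"])
if f[0]>10 and f[0]<12.2:
    cv2.imwrite("pics/pull.png",viewer.camera("wrist"))
    for _ in range(5): print((F(10)-f0).round(2))
s=st();print(s["tool_pos"],s["width"],s["time_s"])
np.save("x.npy",[x,*f0])
E
```

```text
base [ 0.12 -0.06 -1.47  0.61]
[(0, np.float64(-0.09)), (0.6, np.float64(-0.35)), (1.2, np.float64(-0.07)), (1.7999999999999998, np.float64(-0.15)), (2.4, np.float64(0.09)), (3.0, np.float64(0.51)), (3.6, np.float64(1.91)), (4.2, np.float64(3.05)), (4.8, np.float64(4.7)), (5.3999999999999995, np.float64(5.85)), (5.999999999999999, np.float64(6.72)), (6.599999999999999, np.float64(7.56)), (7.199999999999998, np.float64(8.48)), (np.float64(7.641588272767546), np.float64(9.31)), (np.float64(7.936690003988013), np.float64(9.67)), (np.float64(8.16881752328211), np.float64(9.98)), (np.float64(8.346851582632299), np.float64(10.34)), (np.float64(8.463219452864287), np.float64(10.39)), (np.float64(8.570780019001385), np.float64(10.91))]
at 8.570780019001385 [10.72  1.24 -1.78 -0.05] 20.725
[10.57  1.45 -1.77 -0.12]
[10.71  1.21 -1.69 -0.2 ]
[10.68  1.4  -2.3  -0.19]
[ 1.08e+01  1.32e+00 -1.78e+00  1.00e-02]
[10.75  1.41 -1.91  0.02]
[471.77696995  37.79224754 131.56039333] 25.644467413306906 21.6083
```

```bash
python3 - <<'E'
from h import *
f=lambda n:cv2.resize(cv2.imread(n)[30:240,235:335],(390,600),interpolation=cv2.INTER_CUBIC)
env.hold(.6);print(st()["force"])
cv2.imwrite("pics/pp.png",np.hstack([f("pics/gr.png"),cv2.resize(cv2.imread("pics/pull.png")[30:240,235:335],(390,600),interpolation=cv2.INTER_CUBIC)]))
E
```

```text
[10.2558205   5.33549635 -3.19227557]
```

View pics/pp.png

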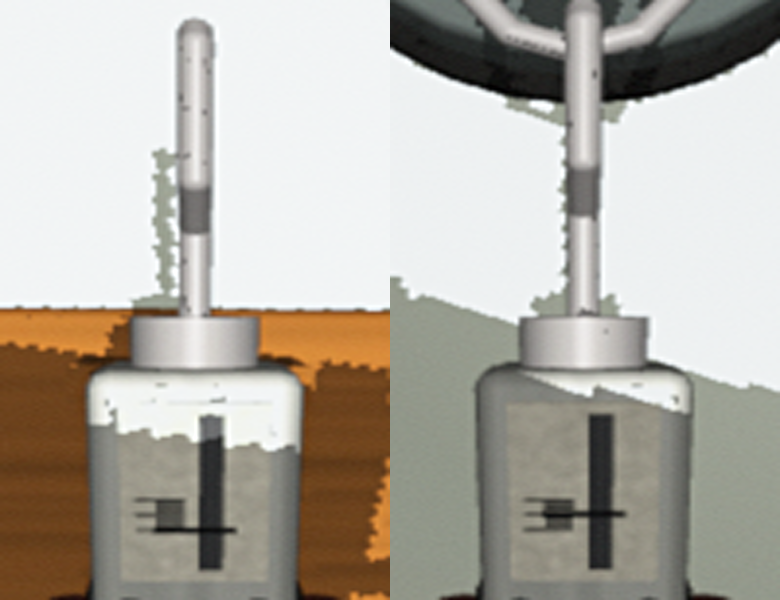

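The pointer has moved from the zero tick (crop y 529) to just past the 10 N tick (y 514), so about 10.7 N. It has stayed there for well over a second with no slip of the body. Now I'll ease off, unhook and return.

```bash
python3 - <<'E'
from h import *
y=.404;d=np.array([np.cos(y),np.sin(y)]);n=np.array([-d[1],d[0]]);bt=np.array([569.0,79.3])
p=bt+8.7*d-108*d+0.5*n
env.move_l([*(p-.5*d),131],rate=8);env.hold(.3);print(st()["force"])
r=env.move_l([*(p-.5*d),160],rate=25,f_stop=5);print(r)
if not r:
    env.move_l([*(p-.5*d),195],rate=80)
    g=np.array([539.2,-236.0])
    env.reach([*g,195],quat(-.30));env.hold(.4)
    s=st();print(s["force"],s["tool_pos"],s["width"],s["time_s"])
    cv2.imwrite("pics/back.png",viewer.camera("wrist"))
    a=cv2.imread("pics/gr.png");b=cv2.imread("pics/back.png");cv2.imwrite("pics/bk.png",np.hstack([a[:,80:480],b[:,80:480]]))
E
```

```text
[ 1.27443330e-03  8.21420012e-02 -1.48846938e+00]
False
[ 0.07549437  1.01372658 -2.53773153] [ 539.37849133 -235.39789686  195.12817225] 25.565113651370858 27.0583
```

View pics/bk.png

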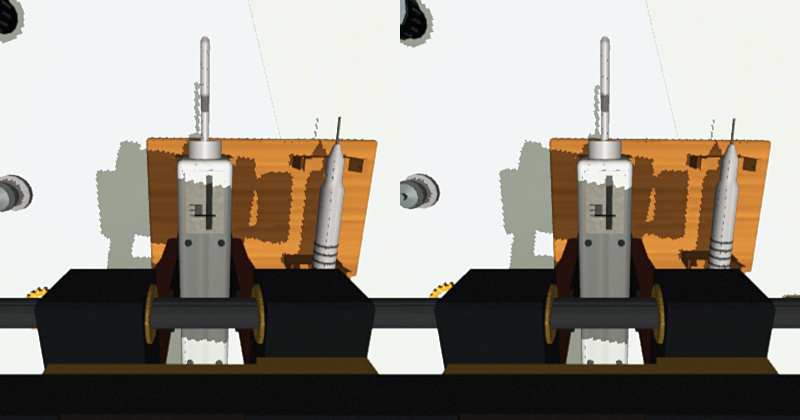

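The gauge (body front at (605,158)) sits in the gripper exactly as when it was lifted, pointer at zero, in line over its place. Now I'll lower, release and back off.

```bash
python3 - <<'E'
from h import *
g=np.array([539.2,-236.0])
env.move_l([*g,135],rate=80);env.hold(.2)
r=env.move_l([*g,106],rate=20,f_stop=6);env.hold(.2)
s=st();print(r,s["tool_pos"],s["force"])
if s["tool_pos"][2]<110:
    set_gripper(60);env.hold(.2)
    env.move_l([*g,150],rate=50);env.move_l([*g,210],rate=120);env.hold(.4)
    print(st()["force"],st()["time_s"],st()["width"])
    cv2.imwrite("pics/end.png",viewer.camera("wrist"))
E
```

```text
False [ 539.26228173 -236.01210212  106.0950051 ] [-0.20494134  0.47135797 -1.55912945]
[ 0.46506979 -0.69134703 -1.02434108] 33.0 60.01013110531794
```

View pics/end.png

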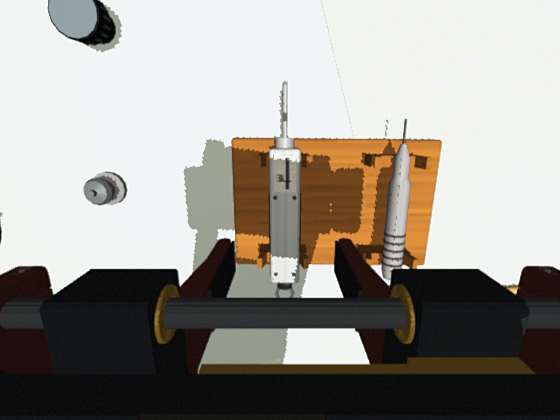

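The gauge lies in its notches (body (284,150) to (284,280)), parallel to the rest and released, with the pin vice undisturbed.

```bash
python3 -c "
from station import workorder
print(workorder.sign_off())"
```

```text
the job is handed in; nothing more can be done
None
```

The bow was pulled in line to about 10.7 N (wrist force and pointer agree) and held there for over a second. The gauge was then unhooked and laid back in its place on the rest, and the job is handed in, but sign-off returned no verdict.

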